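# Nudge a petri dish into its recess and swing the clip over it

## Task

Get the dish ready for imaging without ever picking anything up: with the fingertips, push the petri dish along the top of the blue base until it drops into the round recess and lies flat in it. Then push the red pin to swing the steel clip round over the dish as far as it goes. Do not lift or tip the dish or push it off the base, and leave the beaker, vial rack, tape and tweezers alone.

Things in the scene. Friction and masses are not known exactly. Their poses are not given: they have to be found in the camera images.
- base: Fixed blue slab, 180 (its x) x 300 (its y) x 25 mm high, flat on the worktop; origin at the centre of its underside, z up. Its top (z = 25 mm) is bare except for the recess, the clip and a thin steel stop pin (6 mm thick, 15 mm high, 22 mm from the clip's pivot, on the recess side).
- recess (a point): Centre of the mouth of the round recess, level with the base's top; at (0, 55, 25) mm in the base's frame. The recess is 66.4 mm wide and 7 mm deep, with a black floor.
- dish_center (a point): Centre (half-way up) of the closed white translucent petri dish, a solid round disc 62.4 mm in diameter and 15 mm high, 40 g or so, loose. It starts flat on the base's top, 10 to 16 cm from the recess, on the base's -y end. Lying in the recess it still stands 8 mm proud of the base's top.
- clip_pivot (a point): Foot of the clip's upright pivot on the base's top; at (62, 75, 25) mm in the base's frame. Post and hub are 18 mm across and 16 to 19 mm high.
- clip_pin (a point): Centre of the top of the red upright pin on the clip's arm: 12 mm in diameter, spanning 40 to 66 mm above the worktop; 44 mm from the pivot's axis. The steel arm under it is 12 mm wide, 50 mm long from the axis, and spans 36 to 40 mm above the worktop: clear of a seated dish (top at 33 mm), but not of one on the base's top (40 mm).
- clip (a joint): Angle of the clip about its upright pivot, rad, 0 to 1.88, growing anticlockwise seen from above. At 0 the arm points along the base's +y, away from the recess; at 1.88 (hard stop) it points at the recess's centre and lies over the dish. Starts at 0 to 0.45. About 1.2 N at the pin turns it; it stays where it is left.
- small_beaker: Bystander: clear beaker, 53 mm across, 60 mm high; origin at the centre of its underside.
- vials: Bystander: white rack of small vials, 62 x 130 mm, 39 mm high; origin at the centre of its underside, its long side along its y.
- tape: Bystander: roll of tan tape, 104 mm across, 19 mm high, lying flat; origin at the centre of its underside.
- forceps: Bystander: steel tweezers, 11 x 120 mm, 10 mm high, lying along their y; origin at the centre of the underside.
- dish: The same petri dish; origin at the centre of its underside.
There are look-alikes about, which are no part of the job. What is shaped like the dish but brown is not meant.

How it is judged (in metres and radians):
On the way, in this order (a step that is already met when the one before it is completed fails the run):
1. the dish has dropped into the recess and lies flat (horizontal distance between dish_center and recess below 0.004 m and z of dish_center in the frame of base below 0.0275 m and angle between dish_center's own z axis and vertical below 0.05 rad), for 0.2 s.
2. the clip is swung over the dish (value of joint clip above 1.7 rad), for 0.2 s.
At the end, for the whole second after the job is handed in: The dish lies flat in the recess (centre within 4 mm of the recess's, sunk at least 5 of the 7 mm, tilted less than 0.05 rad) and at rest, and the clip stands over it within 0.18 rad of its stop (all of step 1 and value of joint clip above 1.7 rad and linear speed of dish below 0.01 m/s); the robot touches nothing.
It fails at once if the dish is lifted more than 4 mm off the base's top (z of dish_center in the frame of base above 0.0365 m).
It fails at once if the dish is tipped by more than 0.4 rad (angle between dish_center's own z axis and vertical above 0.4 rad).
It fails at once if the dish leaves the base (z of dish_center in the frame of base below 0.018 m).
It fails at once if the beaker, vial rack, tape or tweezers are moved by more than 15 mm or knocked over (distance of any of small_beaker, vials, tape, forceps from where it was at the start of the episode above 0.015 m or angle between any of small_beaker, vials, tape, forceps's own z axis and vertical above 0.4 rad).
It also fails if it takes over 51 s, if anything falls off the work surface, if the arm or the gripper's body presses on something with over 40 N, if the wrist force passes 120 N, or if a joint passes its speed limit or range.

## Robot

A 6-joint arm with a two-finger parallel gripper is mounted at the origin on a cart in front of the work surface, level with it; the furniture and walls round the work are solid. World frame = base frame: x ahead of the robot, y to its left, z up, the work surface at z = 0. Lengths are in mm, angles in rad, forces in N, time in s.
With the tool pointing down it reaches from about 350 to 875 mm from the base axis. Payload 4.2 kg.
Tool frame: the origin (TCP) lies midway between the tips of the shut fingers; the grasp point (between the pads) lies 19 mm behind it; y points along the fingers, x is the direction in which the jaws open and shut, and the axes are right-handed (so a half turn about y gives the same grasp; the last joint's range is limited). The gripper opens to 85 mm and grips with 20 to 120 N. Pads are 22 mm wide; open, the fingers measure 114 mm over their backs; the gripper's body (76 mm by 85 mm) begins 54 mm behind the grasp point. The pads swing forward as they close: fully open they stand 13 mm farther back than shut.
Start: joints at [-0.898, 0.385, 0.008, 0, -1.194, -0.259], TCP at [251.32, -572.222, 231.312] pointing down, gripper open.
Joint ranges: [-3.14, 3.14], [-1.21, 2.06], [-1.07, 1.41], [-3.16, 2.05], [-2.99, -0.16], [-3.1, 3.1]. Speed limits (rad/s): [2.79, 2.79, 3.14, 3.14, 3.14, 3.14].

## Interface

Orientations are given as a unit quaternion [x, y, z, w].
In Python, from bench import read_state, get_image, job_done gives the robot as it stands.
- The arm moves only by the tool play_rows, never from a script. Its argument "series" is a list of rows, each a list of 7 numbers: the shift along the tool's x, y, z in m, then the turn, a rotation vector about the tool's x, y, z in rad, then the finger opening in m, from 0 to 0.0854. In form: [[x, y, z, wx, wy, wz, claw], ...]. A call has 1 to 10 rows; each row shifts and turns the pose as measured when the row begins, along the tool's axes as they then stand; what a row does not reach is not made up. A row lasts 1/10 s, in which the tool goes at most 50 mm and 8.59 degrees, less where a joint would pass 70% of its speed; a pose out of reach is approached as far as the arm can. A call with a gripper value outside its range is refused whole. The fingers move at their own pace and stop on an object; the grip force is fixed at half the most. Time passes only in rows, so rows that do not move let the fingers close. It gives the time, the measured TCP pose, the force and the opening at its end, in the units of the state.
- read_state(): the state, without advancing time (a new reading comes with each control period).
- get_image(name): name is "scene" or "top"; returns a dict with "color" (420x560x3 uint8, red, green, blue), "intrinsics" (3x3 intrinsics, pixels), "D" ([k1, k2, p1, p2, k3] as OpenCV has them; the pictures are not rectified), "origin" and "orientation" of the camera in the world. Camera axes: x right, y down, z forward; pixel columns grow to the right and rows downward; lengths in mm; the calibration is good to about 2 mm. A picture is of the moment at which its call begins. There is no depth.
- job_done(): hands the job in, once; it reports no verdict.
The state is a dict: "clock": time; "joints": joint angles; "joint_vel": joint speeds; "joint_efforts": joint torques, N m; "position": TCP position; "ee_rot": TCP orientation; "contact_force": force on the tool from outside, world axes, zero at the start; "wrist_torque": the same for the moment, N m; "gripper_width": finger opening in mm.
Only numpy, scipy, OpenCV 4.12 (cv2) and the standard library are available. Lean on these libraries where they do the work, as an engineer would, in place of code of your own. Each camera call takes 0.05 s, during which the arm holds its last target. There are 200 camera calls.

## Working session

There is one attempt and no reset: what is moved stays moved. The work goes in short steps, Python scripts to look and compute and a tool call to move; the robot and the scene stay as the last step left them, time stands still between calls to the robot, and variables do not carry over. Pictures are saved under pics/ and viewed, about 8 in all and at most 12, crops included, and the job is handed in when it is done.

Besides the shell and the picture viewer there is one more tool, called after "Call:" in YAML: its name, and indented under it one key for each argument. play_rows: Moves the arm, as the interface text tells. Its arguments: {"type":"object","properties":{"series":{"type":"array","items":{"type":"array","items":{"type":"number"}}}},"required":["series"]}

```bash
mkdir -p pics; ls
python3 - <<'E'
from bench import *
import cv2
for n in ("scene","top"):
    g=get_image(n); cv2.imwrite(f"pics/{n}0.png",cv2.resize(g["color"][:,:,::-1],(784,588)))
    cv2.imwrite(f"{n}_raw.png",g["color"][:,:,::-1])
    print(n,g["intrinsics"],g["D"],g["origin"],g["orientation"])
print(read_state())
E
```

```text
pics
scene [[463.78455144   0.         278.77510455]
 [  0.         463.78455144 200.31307876]
 [  0.           0.           1.        ]] [-0.09235842  0.          0.          0.          0.        ] [-26.80258691 507.37513594 745.60768955] [-0.36688371  0.8294699  -0.38945404  0.16031711]
top [[404.00414144   0.         281.51344222]
 [  0.         404.00414144 212.4300763 ]
 [  0.           0.           1.        ]] [-0.11929132  0.          0.          0.          0.        ] [388.71590352 -49.0207219  910.37630034] [-0.70264525  0.70551271 -0.06677332  0.06389671]
{'clock': 0.1, 'joints': array([-8.98417529e-01,  3.85471904e-01,  6.82868992e-03, -4.46946345e-04,
       -1.19402132e+00, -2.58603067e-01]), 'joint_vel': array([ 0.0006804 , -0.00075247,  0.00336749,  0.00027439,  0.00176908,
       -0.00085725]), 'joint_efforts': array([-7.74473119e-04, -3.93319881e+01,  1.88929403e+01,  4.19793874e+00,
       -2.54381528e-03, -3.37202117e-06]), 'position': array([ 251.11754864, -571.78586507,  230.35980001]), 'ee_rot': array([ 0.38609771,  0.59236004, -0.59166575, -0.38725932]), 'contact_force': array([ 0.71948208, -0.42104817, -0.78661855]), 'wrist_torque': array([ 0.01032448,  0.03229111, -0.02001749]), 'gripper_width': 85.39898235945267}
```

View pics/top0.png

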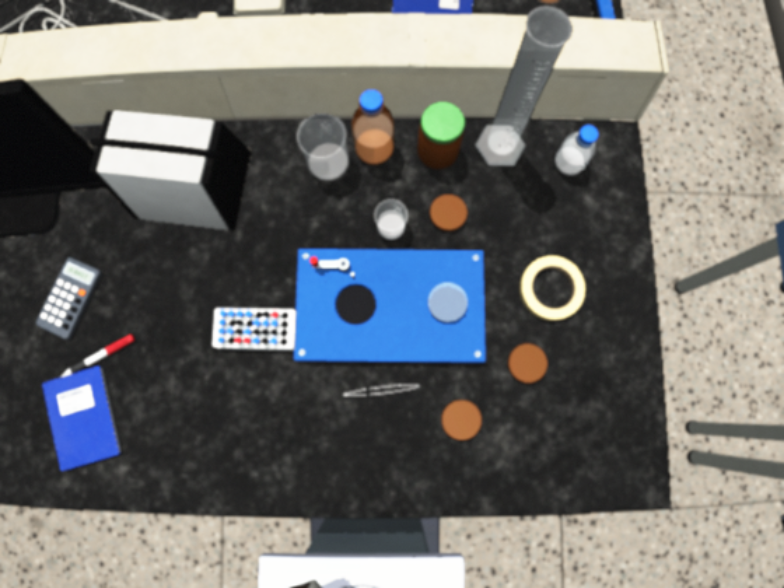

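View pics/scene0.png

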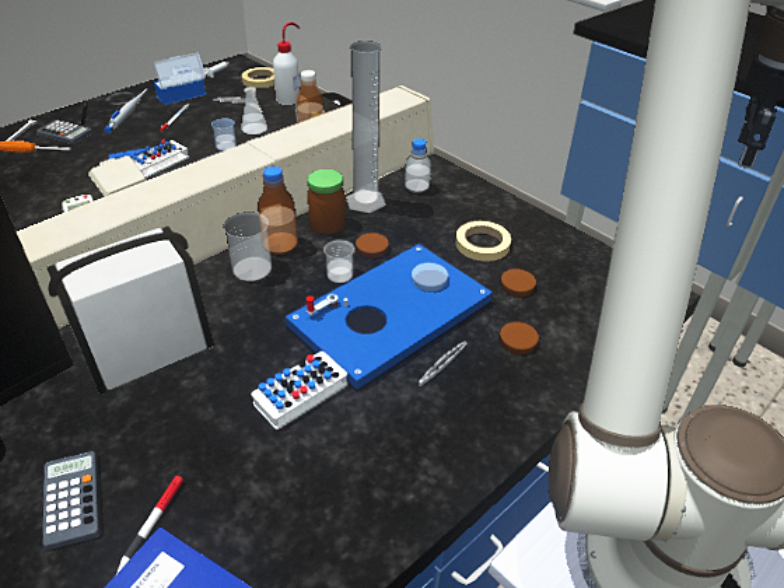

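The top view (784 px wide) shows the base spanning about (296,250) to (487,361), the recess at (355,303) and the dish at (447,302). The clip pivot is at (343,264), the red pin at (313,261) and the tape at (553,288). The three brown discs are decoys.

```bash
cat > h.py <<'E'
import numpy as np, cv2
from bench import *
from scipy.spatial.transform import Rotation as R
def p2w(g,px,z):
    u=cv2.undistortPoints(np.array(px,float).reshape(-1,1,2),g["intrinsics"],np.array(g["D"]))[:,0]
    d=R.from_quat(g["orientation"]).apply(np.c_[u,np.ones(len(u))]); o=np.array(g["origin"])
    return o+d*((z-o[2])/d[:,2])[:,None]
def blob(m,near):
    n,l,s,c=cv2.connectedComponentsWithStats(m.astype(np.uint8))
    ok=[i for i in range(1,n) if s[i,4]>5]
    i=min(ok,key=lambda i:np.hypot(*(c[i]-near))); return c[i],s[i],l==i
def w2p(g,P):
    Rm=R.from_quat(g["orientation"]).as_matrix().T
    return cv2.projectPoints(np.array(P,float).reshape(-1,3),Rm,-Rm@np.array(g["origin"]),g["intrinsics"],np.array(g["D"]))[0][:,0]
E
python3 - <<'E'
from h import *
g=get_image("top"); im=g["color"]; hsv=cv2.cvtColor(im,cv2.COLOR_RGB2HSV).astype(int)
H,S,V=hsv[...,0],hsv[...,1],hsv[...,2]
blue=(H>95)&(H<125)&(V>90)
c,s,m=blob((blue)&(S>60),(275,220)); print("base",c,s)
m2=cv2.morphologyEx(m.astype(np.uint8),cv2.MORPH_CLOSE,np.ones((5,5)))
cn=max(cv2.findContours(m2,0,1)[0],key=cv2.contourArea)
r=cv2.minAreaRect(p2w(g,cn.reshape(-1,2),25)[:,:2].astype(np.float32)); print("rect z25",r)
C=cv2.boxPoints(r);print(C)
print("dish px hsv",hsv[215,319],"base",hsv[240,290],"rec",hsv[216,254])
roi=np.zeros(im.shape[:2],bool);roi[185:255,215:345]=1
for nm,mk,near,z in (("dish",roi&blue&(S<170),(319,215),40),("rec",roi&(V<70),(254,216),25)):
    c,s,m=blob(mk,near); cn=max(cv2.findContours(m.astype(np.uint8),0,1)[0],key=cv2.contourArea).reshape(-1,2)
    print(nm,c,s,cv2.minEnclosingCircle(p2w(g,cn,z)[:,:2].astype(np.float32)),p2w(g,[c],z))
red=((H<8)|(H>172))&(S>130)&(V>100)
c,s,m=blob(red,(224,187));print("red",c,s,p2w(g,[c],60))
for nm,px,z in (("tape",(395,206),19),("beaker base",(280,161),0),("rack",(182,235),39),("tw",(272,279),5),("pivot",(245,188.5),42),("stop",(252,196),40)): print(nm,p2w(g,[px],z)[0].round(0))
E
```

```text
base [280.24842396 218.50630418] [  209   177   139    82 10152]
rect z25 ((544.5292358398438, -45.77705383300781), (304.6360168457031, 183.4476318359375), 89.69107818603516)
[[ 451.9855   -197.5983  ]
 [ 635.4305   -198.5874  ]
 [ 637.073     106.04419 ]
 [ 453.628     107.033295]]
dish px hsv [106  62 215] base [106 190 237] rec [110  18  43]
dish [319.43943662 215.29577465] [305 201  30  30 710] ((545.1049194335938, -136.00128173828125), 33.27226638793945) [[ 544.94438845 -136.04497143   40.        ]]
rec [253.63101604 216.88057041] [241 204  27  27 561] ((544.9315185546875, 8.9033203125), 30.067279815673828) [[544.60632924   9.09610632  25.        ]]
red [224.0952381  186.47619048] [222 184   5   6  21] [[605.73669043  71.65398834  60.        ]]
tape [ 570. -311.   19.]
beaker base [682. -50.   0.]
rack [502. 165.  39.]
tw [408. -31.   5.]
pivot [605.  28.  42.]
stop [589.  12.  40.]
```

```bash
cat >> h.py <<'E'
YA=np.array([[1,0,0],[0,0,1],[0,-1,0]],float) # tool x=X, y=-Z, z=Y
def Rt(yaw): return R.from_euler('z',yaw)*R.from_matrix(YA)
def go(p,yaw=0):
    s=read_state(); q=R.from_quat(s["ee_rot"])
    print("t",s["clock"],"pos",s["position"].round(1),"w",round(s["gripper_width"],1),"F",s["contact_force"].round(1))
    print("rotvec tool",(q.inv()*Rt(yaw)).as_rotvec().round(3),"shift tool m",(q.inv().apply(np.array(p)-s["position"])/1000).round(4))
E
python3 - <<'E'
from h import *
s=read_state();print(R.from_quat(s["ee_rot"]).as_matrix().round(3)); go([545,-192,120]); go([545,-192,120],np.pi)
E
```

```text
[[-0.402 -0.001 -0.916]
 [ 0.916  0.002 -0.402]
 [ 0.002 -1.     0.   ]]
t 0.15 pos [ 251.2 -571.8  230.5] w 85.5 F [-0.1  0.2  0.3]
rotvec tool [-2.000e-03  1.984e+00  1.000e-03] shift tool m [ 0.2295  0.1108 -0.4217]
t 0.15 pos [ 251.2 -571.8  230.5] w 85.5 F [-0.1  0.2  0.3]
rotvec tool [ 1.000e-03 -1.157e+00  2.000e-03] shift tool m [ 0.2295  0.1108 -0.4217]
```

Call:
play_rows:
  series:
    - [0,0,0,0,-0.145,0,0.04]
    - [0,0,0,0,-0.145,0,0.04]
    - [0,0,0,0,-0.145,0,0.04]
    - [0,0,0,0,-0.145,0,0.04]
    - [0,0,0,0,-0.145,0,0.04]
    - [0,0,0,0,-0.145,0,0.04]
    - [0,0,0,0,-0.145,0,0.04]
    - [0,0,0,0,-0.145,0,0.04]

```text
clock: 0.95
position: [250.3, -569.9, 226.4]
ee_rot: [-0.016, 0.71, -0.704, 0.014]
contact_force: [0.0, 0.2, 0.1]
gripper_width: 39.9
```

```bash
python3 -c "
from h import *
print(read_state()['joints'].round(2));go([545,-192,120],np.pi)"
```

```text
[-0.9   0.39  0.   -0.   -1.19  0.94]
t 0.95 pos [ 250.3 -569.9  226.4] w 39.9 F [0.  0.2 0.1]
rotvec tool [0.009 0.042 0.004] shift tool m [-0.3109  0.1085 -0.3641]
```

Call:
play_rows:
  series:
    - [-0.031,0.007,-0.036,0.002,0.014,0,0.04]
    - [-0.031,0.007,-0.036,0.002,0.014,0,0.04]
    - [-0.031,0.007,-0.036,0.002,0.014,0,0.04]
    - [-0.031,0.007,-0.036,0.002,0,0,0.04]
    - [-0.031,0.007,-0.036,0.002,0,0,0.04]
    - [-0.031,0.007,-0.036,0,0,0,0.04]
    - [-0.031,0.007,-0.036,0,0,0,0.04]
    - [-0.031,0.007,-0.036,0,0,0,0.04]
    - [-0.031,0.007,-0.036,0,0,0,0.04]
    - [-0.025,0.007,-0.03,0,0,0,0.04]

```text
clock: 1.95
position: [558.0, -204.3, 150.8]
ee_rot: [-0.001, -0.706, 0.708, 0.005]
contact_force: [0.1, 0.1, 0.2]
gripper_width: 39.5
```

```bash
python3 -c "
from h import *
print(read_state()['joints'].round(2));go([545,-185,70],np.pi)"
```

```text
[-0.08  0.4  -0.18  0.   -0.99  0.07]
t 1.95 pos [ 558.  -204.3  150.8] w 39.5 F [0.1 0.1 0.2]
rotvec tool [-0.002 -0.009  0.006] shift tool m [ 0.0127  0.0809 -0.0193]
```

Call:
play_rows:
  series:
    - [0.0065,0.03,-0.006,0,-0.009,0.006,0.04]
    - [0.006,0.03,-0.005,0,0,0,0.04]
    - [0,0.02,0,0,0,0,0.04]
    - [0,0,0,0,0,0,0.04]

```text
clock: 2.35
position: [549.0, -187.1, 66.7]
ee_rot: [0.003, -0.706, 0.708, -0.004]
contact_force: [-1.1, -0.6, 0.1]
gripper_width: 40.1
```

```bash
python3 -c "
from h import *
go([545,-190,36],np.pi)
for n in('top','scene'):
  g=get_image(n); im=g['color'][:,:,::-1]; u=w2p(g,[[545,-136,40]])[0].astype(int)
  c=im[u[1]-50:u[1]+50,u[0]-66:u[0]+66]; cv2.imwrite('pics/c1'+n+'.png',cv2.resize(c,(660,500),interpolation=cv2.INTER_CUBIC)); print(n,u)
a=cv2.imread('pics/c1top.png');b=cv2.imread('pics/c1scene.png');cv2.imwrite('pics/c1.png',cv2.resize(np.hstack([a,b]),(800,303)))"
```

```text
t 2.35 pos [ 549.  -187.1   66.7] w 40.1 F [-1.1 -0.6  0.1]
rotvec tool [-0.002  0.01  -0.001] shift tool m [0.0041 0.0307 0.0028]
top [319 215]
scene [307 194]
```

View pics/c1.png

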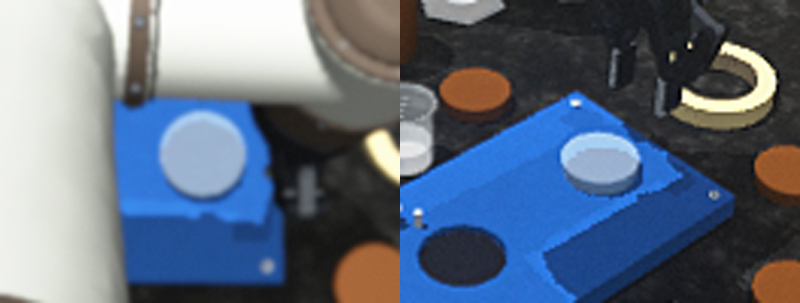

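```bash
python3 -c "
from h import *
g=get_image('top');u0=np.array([319,215])
for z in (67,73,80): print(p2w(g,[[353.6,228]],z).round(0), (w2p(g,[[525,-187,z]])-u0)*3.03+[200,151])
g=get_image('scene');u0=np.array([307,194])
print((w2p(g,[[570,-187,72],[528,-187,72],[528,-176,72]])-u0)*3.03+[600,151])"
```

```text
[[ 512. -205.   67.]] [[278.15982652 172.8159501 ]]
[[ 512. -204.   73.]] [[279.51695101 171.43306822]]
[[ 511. -203.   80.]] [[281.12401552 169.79532558]]
[[626.86173308  81.89255342]
 [665.33246143 105.81836336]
 [655.87396909 111.4585296 ]]
```

Call:
play_rows:
  series:
    - [0.004,0.012,0.003,0,0.01,0,0.04]
    - [0,0.012,0,0,0,0,0.04]
    - [0,0.01,0,0,0,0,0.04]
    - [0,0,0,0,0,0,0.04]

```text
clock: 2.95
position: [549.9, -192.8, 37.5]
ee_rot: [-0.007, -0.706, 0.708, -0.005]
contact_force: [-0.1, -0.4, -0.8]
gripper_width: 40.3
```

```bash
python3 -c "
from h import *
go([545,-172,31],np.pi)"
```

```text
t 2.95 pos [ 549.9 -192.8   37.5] w 40.3 F [-0.1 -0.4 -0.8]
rotvec tool [-0.004 -0.003 -0.016] shift tool m [ 0.0051  0.0063 -0.0208]
```

Call:
play_rows:
  series:
    - [0.005,0.006,0,-0.004,-0.003,-0.016,0.04]
    - [0.002,0.003,0,0,0,0,0.04]
    - [0,0,0,0,0,0,0.04]

```text
clock: 3.25
position: [542.4, -192.9, 27.2]
ee_rot: [-0.001, 0.707, -0.707, -0.0]
contact_force: [-0.6, 0.6, 0.9]
gripper_width: 40.2
```

```bash
python3 -c "
from h import *
go([545,-172,31],np.pi)"
```

```text
t 3.25 pos [ 542.4 -192.9   27.2] w 40.2 F [-0.6  0.6  0.9]
rotvec tool [0.001 0.001 0.002] shift tool m [-0.0026 -0.0038 -0.0209]
```

Call:
play_rows:
  series:
    - [-0.0025,-0.004,-0.005,0,0,0,0.04]
    - [0,0,-0.006,0,0,0,0.04]
    - [0,0,-0.006,0,0,0,0.04]
    - [0,0,-0.006,0,0,0,0.04]
    - [0,0,-0.006,0,0,0,0.04]
    - [0,0,-0.006,0,0,0,0.04]
    - [0,0,-0.006,0,0,0,0.04]
    - [0,0,-0.006,0,0,0,0.04]

```text
clock: 4.05
position: [546.0, -141.8, 32.7]
ee_rot: [-0.0, 0.707, -0.707, 0.001]
contact_force: [-0.6, -0.2, -0.8]
gripper_width: 40.3
```

```bash
cat >> h.py <<'E'
def dish(n="top",z=40):
    g=get_image(n); im=g["color"]; hsv=cv2.cvtColor(im,cv2.COLOR_RGB2HSV).astype(int); H,S,V=hsv[...,0],hsv[...,1],hsv[...,2]
    P=w2p(g,[[452,-198,25],[637,-198,25],[637,106,25],[452,106,25]])
    roi=cv2.fillConvexPoly(np.zeros(im.shape[:2],np.uint8),P.astype(int),1)>0
    mk=roi&(H>95)&(H<125)&(S<130)&(S>40)&(V>100)
    k,l,s,c=cv2.connectedComponentsWithStats(mk.astype(np.uint8)); i=1+np.argmax(s[1:,4])
    cn=max(cv2.findContours((l==i).astype(np.uint8),0,1)[0],key=cv2.contourArea).reshape(-1,2)
    print(n,"dish",p2w(g,[c[i]],z)[0].round(1),cv2.minEnclosingCircle(p2w(g,cn,z)[:,:2].astype(np.float32)),s[i])
    return g
E
python3 -c "
from h import *
go([545,-60,30],np.pi); dish(); dish('scene',36)"
```

```text
t 4.05 pos [ 546.  -141.8   32.7] w 40.3 F [-0.6 -0.2 -0.8]
rotvec tool [ 0.     0.001 -0.001] shift tool m [ 0.0009  0.0028 -0.0818]
top dish [ 538.7 -100.    40. ] ((543.6323852539062, -83.38832092285156), 50.232295989990234) [274 208  44  22 463]
scene dish [ 544.5 -101.3   36. ] ((551.7279052734375, -106.56185150146484), 46.27977752685547) [285 188  28  26 440]
```

Call:
play_rows:
  series:
    - [0.001,0.002,-0.006,0,0,0,0.04]
    - [0,0,-0.006,0,0,0,0.04]
    - [0,0,-0.006,0,0,0,0.04]
    - [0,0,-0.006,0,0,0,0.04]
    - [0,0,-0.006,0,0,0,0.04]
    - [0,0,-0.006,0,0,0,0.04]
    - [0,0,-0.006,0,0,0,0.04]
    - [0,0,-0.006,0,0,0,0.04]
    - [0,0,-0.006,0,0,0,0.04]
    - [0,0,-0.004,0,0,0,0.04]

```text
clock: 5.15
position: [545.0, -79.2, 30.8]
ee_rot: [0.0, -0.707, 0.707, -0.001]
contact_force: [-0.0, -0.6, -0.3]
gripper_width: 39.9
```

```bash
python3 -c "
from h import *
go([545,-35,30],np.pi); 
L=[]
for n in('top','scene'):
  g=dish(n); im=g['color'][:,:,::-1]; u=w2p(g,[[545,-20,30]])[0].astype(int)
  L.append(cv2.resize(im[u[1]-38:u[1]+38,u[0]-50:u[0]+50],(400,304),interpolation=cv2.INTER_CUBIC)); print(n,u)
cv2.imwrite('pics/c2.png',np.hstack(L))"
```

```text
t 5.15 pos [545.  -79.2  30.8] w 39.9 F [-0.  -0.6 -0.3]
rotvec tool [-0.     0.002 -0.001] shift tool m [-0.      0.0008 -0.0442]
top dish [530.8 -41.3  40. ] ((532.2612915039062, -42.378482818603516), 24.82354164123535) [266 212  22  19 277]
top [266 216]
scene dish [540.6 -36.6  40. ] ((546.3923950195312, -40.53973388671875), 43.577476501464844) [265 200  31  26 474]
scene [271 219]
```

View pics/c2.png

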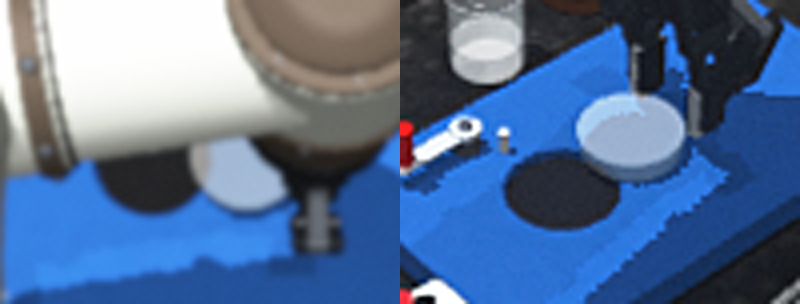

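The scene crop shows the dish in the cradle of both fingers, with its top centre near (632,130). The recess is at about (562,190).

```bash
python3 -c "
from h import *
g=get_image('scene'); im=g['color']; hsv=cv2.cvtColor(im,cv2.COLOR_RGB2HSV).astype(int)
print(p2w(g,[[279.0,213.7]],40),p2w(g,[[261.5,228.5]],25))
# fit: blue-side edges of recess (dark & near) 
V=hsv[...,2];H=hsv[...,0];S=hsv[...,1]
c,s,m=blob((V<75)&(S<120),(261.5,229)); cn=max(cv2.findContours(m.astype(np.uint8),0,1)[0],key=cv2.contourArea).reshape(-1,2);print('rec',s,cv2.fitEllipse(cn)[0:2],p2w(g,[cv2.fitEllipse(cn)[0]],25))
top=(S<110)&(H>90)&(H<125)&(V>165)
c,s,m=blob(top,(279,214)); cn=max(cv2.findContours(m.astype(np.uint8),0,1)[0],key=cv2.contourArea).reshape(-1,2);print('dish',s,cv2.minEnclosingCircle(p2w(g,cn,40)[:,:2].astype(np.float32)))
"
```

```text
[[541.49394248 -38.74834253  40.        ]] [[543.11567482  12.91596538  25.        ]]
rec [248 221  28  17 365] ((261.1581726074219, 229.0233612060547), (16.069358825683594, 26.53317642211914)) [[542.34712484  14.60671831  25.        ]]
dish [265 204  27  19 386] ((544.7261962890625, -39.88872146606445), 31.543489456176758)
```

Call:
play_rows:
  series:
    - [0,0,-0.005,0,0,0,0.04]
    - [0,0,-0.005,0,0,0,0.04]
    - [0,0,-0.005,0,0,0,0.04]
    - [0,0,-0.005,0,0,0,0.04]
    - [0,0,-0.005,0,0,0,0.04]
    - [0,0,-0.005,0,0,0,0.04]
    - [0,0,-0.003,0,0,0,0.04]

```text
clock: 6.0
position: [544.9, -44.4, 30.7]
ee_rot: [-0.0, -0.707, 0.707, -0.0]
contact_force: [-0.7, -0.8, -0.1]
gripper_width: 39.7
```

```bash
cat >> h.py <<'E'
def sd(z=40):
    g=get_image("scene"); hsv=cv2.cvtColor(g["color"],cv2.COLOR_RGB2HSV).astype(int); H,S,V=hsv[...,0],hsv[...,1],hsv[...,2]
    c,s,m=blob(cv2.morphologyEx(((S<110)&(H>90)&(H<125)&(V>165)).astype(np.uint8),2,np.ones((3,3))),w2p(g,[[545,read_state()["position"][1]+39,z]])[0]); cn=max(cv2.findContours(m.astype(np.uint8),0,1)[0],key=cv2.contourArea).reshape(-1,2)
    print('dish',s,cv2.minEnclosingCircle(p2w(g,cn,z)[:,:2].astype(np.float32))); return g
E
python3 -c "
from h import *
go([545,-30,30],np.pi); sd()"
```

```text
t 6.0 pos [544.9 -44.4  30.7] w 39.7 F [-0.7 -0.8 -0.1]
rotvec tool [-0.     0.    -0.001] shift tool m [-0.0001  0.0007 -0.0144]
dish [254 211  27  16 274] ((545.015625, -6.452031135559082), 30.530715942382812)
```

Call:
play_rows:
  series:
    - [0,0,-0.002,0,0,0,0.04]
    - [0,0,-0.002,0,0,0,0.04]
    - [0,0,-0.002,0,0,0,0.04]
    - [0,0,-0.002,0,0,0,0.04]
    - [0,0,-0.002,0,0,0,0.04]
    - [0,0,-0.002,0,0,0,0.04]
    - [0,0,0,0,0,0,0.04]

```text
clock: 6.75
position: [545.0, -31.2, 30.8]
ee_rot: [-0.0, -0.707, 0.707, -0.001]
contact_force: [0.1, -0.8, -0.0]
gripper_width: 39.8
```

```bash
python3 -c "
from h import *
go([545,-30,30],np.pi); sd();g=sd(33)
im=g['color'][:,:,::-1]; u=w2p(g,[[545,5,30]])[0].astype(int)
cv2.imwrite('pics/c3.png',cv2.resize(im[u[1]-38:u[1]+38,u[0]-50:u[0]+50],(600,456),interpolation=cv2.INTER_CUBIC))"
```

```text
t 6.75 pos [545.  -31.2  30.8] w 39.8 F [ 0.1 -0.8 -0. ]
rotvec tool [-0.     0.    -0.001] shift tool m [-0.      0.0008 -0.0012]
dish [250 213  27  12 190] ((545.6668090820312, 5.655277252197266), 29.655344009399414)
dish [250 213  27  12 192] ((552.2061157226562, -0.17574642598628998), 30.232637405395508)
```

View pics/c3.png

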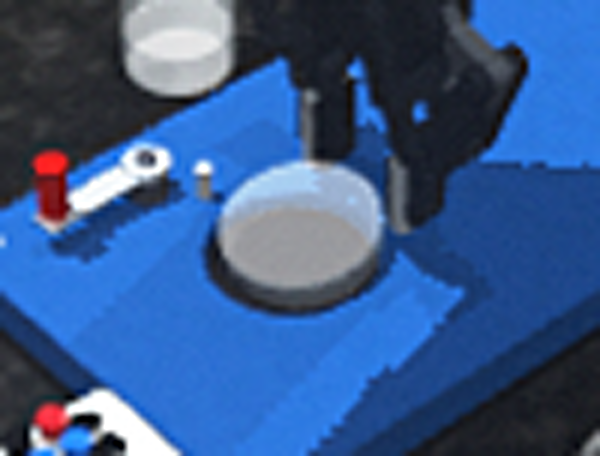

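The dish is almost over the hole but still up, with its top centred at about (300,225).

Call:
play_rows:
  series:
    - [0,0,-0.0015,0,0,0,0.04]
    - [0,0,-0.0015,0,0,0,0.04]
    - [0,0,-0.0015,0,0,0,0.04]
    - [0,0,0,0,0,0,0.04]

```text
clock: 7.25
position: [544.8, -26.6, 30.6]
ee_rot: [-0.0, -0.707, 0.707, -0.0]
contact_force: [0.8, 0.3, -0.0]
gripper_width: 39.6
```

```bash
python3 -c "
from h import *
go([545,-30,30],np.pi); g=sd()
im=g['color'][:,:,::-1]; u=w2p(g,[[545,5,30]])[0].astype(int)
cv2.imwrite('pics/c4.png',cv2.resize(im[u[1]-38:u[1]+38,u[0]-50:u[0]+50],(600,456),interpolation=cv2.INTER_CUBIC))"
```

```text
t 7.25 pos [544.8 -26.6  30.6] w 39.6 F [ 0.8  0.3 -0. ]
rotvec tool [-0.    -0.    -0.001] shift tool m [-0.0002  0.0006  0.0034]
dish [251 217  23   7  93] ((547.59716796875, 7.522491931915283), 25.09604263305664)
```

View pics/c4.png

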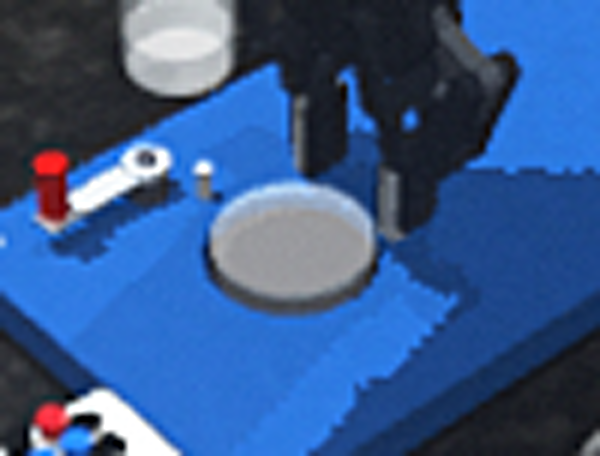

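The dish has dropped: the visible side band is thinner and the top is centred at about (293,238). I'll back off, then lift.

Call:
play_rows:
  series:
    - [0,0,0.006,0,0,0,0.04]
    - [0,0,0.012,0,0,0,0.04]
    - [0,0,0.012,0,0,0,0.04]
    - [0,-0.02,0.005,0,0,0,0.04]
    - [0,-0.03,0,0,0,0,0.02]
    - [0,-0.03,0,0,0,0,0]
    - [0,-0.03,0,0,0,0,0]
    - [0,0,0,0,0,0,0]

```text
clock: 8.1
position: [543.3, -70.4, 143.2]
ee_rot: [-0.0, -0.707, 0.708, 0.003]
contact_force: [0.4, -0.4, 0.6]
gripper_width: 0.1
```

```bash
python3 -c "
from h import *
print(read_state()['joints'].round(2)); go([645,76,130],np.pi)
g=get_image('scene');im=g['color']
# outline of dish+recess gap: not blue
hsv=cv2.cvtColor(im,cv2.COLOR_RGB2HSV).astype(int)
m=(hsv[...,1]<130)&(hsv[...,2]>80)
for z in (33,40):
  c,s,mm=blob(m,w2p(g,[[545,9,z]])[0]); cn=max(cv2.findContours(mm.astype(np.uint8),0,1)[0],key=cv2.contourArea).reshape(-1,2)
  e=cv2.fitEllipse(cn); print(z,s,e,'expect px',w2p(g,[[545,9,z]]),p2w(g,[e[0]],z))
red=((hsv[...,0]<8)|(hsv[...,0]>172))&(hsv[...,1]>130)&(hsv[...,2]>100)
c,s,mm=blob(red,w2p(g,[[606,72,60]])[0]); print('red',c,s,[p2w(g,[[c[0],s[1]+2.5]],66)])
"
```

```text
[ 0.17  0.34 -0.3   0.   -0.93 -0.17]
t 8.1 pos [543.3 -70.4 143.2] w 0.1 F [ 0.4 -0.4  0.6]
rotvec tool [-0.001 -0.005  0.004] shift tool m [-0.101   0.0126 -0.1469]
33 [248 216  28  22 467] ((261.2188415527344, 226.85577392578125), (21.05521583557129, 27.15891456604004), 85.96944427490234) expect px [[262.24561591 224.67729324]] [[541.19206763  15.38375185  33.        ]]
40 [248 216  28  22 467] ((261.2188415527344, 226.85577392578125), (21.05521583557129, 27.15891456604004), 85.96944427490234) expect px [[262.23484117 222.38804586]] [[535.61261257  20.21662095  40.        ]]
red [221.27777778 216.07407407] [218 211   7  12  54] [array([[604.93725102,  75.72637463,  66.        ]])]
```

Call:
play_rows:
  series:
    - [-0.012,0,-0.018,0,0,0,0]
    - [-0.012,0,-0.018,0,0,0,0]
    - [-0.012,0,-0.018,0,0,0,0]
    - [-0.012,0,-0.018,0,0,0,0]
    - [-0.012,0,-0.018,0,0,0,0]
    - [-0.012,0,-0.018,0,0,0,0]
    - [-0.01,0,-0.018,0,0,0,0]
    - [0,0,0,0,0,0,0]

```text
clock: 8.95
position: [629.1, 66.3, 130.9]
ee_rot: [0.006, -0.706, 0.708, 0.009]
contact_force: [-0.8, -0.7, -0.5]
gripper_width: 0.1
```

```bash
python3 -c "
from h import *
go([637,72,48],np.pi)"
```

```text
t 8.95 pos [629.1  66.3 130.9] w 0.1 F [-0.8 -0.7 -0.5]
rotvec tool [-0.003 -0.005  0.02 ] shift tool m [-0.0096  0.0827 -0.006 ]
```

Call:
play_rows:
  series:
    - [-0.009,0.005,-0.006,-0.003,-0.005,0.02,0]
    - [0,0.015,0,0,0,0,0]
    - [0,0.015,0,0,0,0,0]
    - [0,0.015,0,0,0,0,0]
    - [0,0.01,0,0,0,0,0]
    - [0,0,0,0,0,0,0]

```text
clock: 9.55
position: [639.1, 76.2, 63.0]
ee_rot: [0.002, -0.707, 0.708, -0.001]
contact_force: [-0.7, 0.8, 0.0]
gripper_width: -0.2
```

```bash
python3 -c "
from h import *
go([637,72,48],np.pi)"
```

```text
t 9.55 pos [639.1  76.2  63. ] w -0.2 F [-0.7  0.8  0. ]
rotvec tool [-0.002  0.004  0.002] shift tool m [0.0021 0.015  0.0041]
```

Call:
play_rows:
  series:
    - [0,0.009,0.004,0,0,0,0]
    - [0,0.004,0,0,0,0,0]
    - [0,0,0,0,0,0,0]

```text
clock: 9.85
position: [639.9, 71.9, 49.6]
ee_rot: [0.002, -0.707, 0.708, -0.002]
contact_force: [0.1, 0.0, -0.1]
gripper_width: -0.2
```

```bash
python3 -c "
from h import *
go([632,72,48],np.pi)
g=get_image('scene')
im=g['color'][:,:,::-1]; u=w2p(g,[[600,45,45]])[0].astype(int);print(u)
cv2.imwrite('pics/c5.png',cv2.resize(im[u[1]-38:u[1]+38,u[0]-50:u[0]+50],(600,456),interpolation=cv2.INTER_CUBIC))"
```

```text
t 9.85 pos [639.9  71.9  49.6] w -0.2 F [ 0.1  0.  -0.1]
rotvec tool [-0.001  0.005  0.   ] shift tool m [ 0.0079  0.0016 -0.0001]
[234 215]
```

View pics/c5.png

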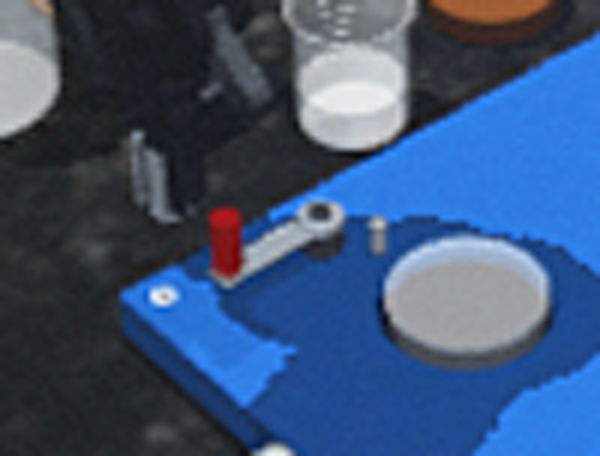

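The dish is seated, at about (467,300). The shut fingertips at (160,215) are on the far side of the red pin at (226,240). Next is the arc push.

Call:
play_rows:
  series:
    - [0.005,0.001,0,0,0,0,0]
    - [0.005,0,0,0,0,0,0]
    - [0.005,0,0,0,0,0,0]
    - [0.0045,0,-0.0018,0,-0.1,0,0]
    - [0.0045,0,-0.0018,0,-0.1,0,0]
    - [0.0045,0,-0.0018,0,-0.1,0,0]
    - [0.0045,0,-0.0018,0,-0.1,0,0]

```text
clock: 10.6
position: [607.5, 77.3, 52.0]
ee_rot: [0.143, -0.691, 0.692, -0.152]
contact_force: [2.4, 0.2, -1.5]
gripper_width: -0.2
```

```bash
cat >> h.py <<'E'
PV=np.array([607,29.])
def pin():
    g=get_image('scene'); hsv=cv2.cvtColor(g['color'],cv2.COLOR_RGB2HSV).astype(int)
    red=((hsv[...,0]<8)|(hsv[...,0]>172))&(hsv[...,1]>130)&(hsv[...,2]>80)
    def model(t): return w2p(g,[[PV[0]-44*np.sin(t),PV[1]+44*np.cos(t),53]])[0]
    n,l,s,c=cv2.connectedComponentsWithStats(red.astype(np.uint8))
    b=min(((np.hypot(*(c[i]-model(t))),t,s[i,4],tuple(c[i].round(1))) for i in range(1,n) if s[i,4]>12 for t in np.arange(-.1,2,.02)))
    s=read_state(); r=s["position"][:2]-PV; yaw=R.from_quat(s["ee_rot"]).as_matrix()[:2,0]; yaw=np.arctan2(yaw[1],yaw[0])
    print("pin residual,theta,area,px",b,"tool yaw-pi",(yaw-np.pi+1)%(2*np.pi)-1,"z",s["position"][2],"t",s["clock"],"F",s["contact_force"].round(1))
    t=b[1]; print("tool radial",r@[-np.sin(t),np.cos(t)],"tangential back",-r@[-np.cos(t),-np.sin(t)]); return g
E
python3 -c "
from h import *
pin()"
```

```text
pin residual,theta,area,px (np.float64(0.11372259245295033), np.float64(0.3600000000000001), np.int32(45), (np.float64(227.3), np.float64(219.7))) tool yaw-pi 0.42333467406552927 z 52.01771898850419 t 10.65 F [-0.  -0.3 -1. ]
tool radial 45.21578417614324 tangential back 16.6197168019692
```

Call:
play_rows:
  series:
    - [0.0045,0.001,-0.0013,0,-0.1,0,0]
    - [0.0045,0.001,-0.0013,0,-0.1,0,0]
    - [0.0045,0,-0.0013,0,-0.1,0,0]
    - [0.0045,0,-0.0013,0,-0.1,0,0]
    - [0.0045,0,-0.0013,0,-0.1,0,0]
    - [0.0045,0,-0.0013,0,-0.1,0,0]

```text
clock: 11.25
position: [583.2, 70.6, 52.9]
ee_rot: [0.342, -0.612, 0.615, -0.36]
contact_force: [-0.1, 2.3, 0.5]
gripper_width: -0.2
```

```bash
python3 -c "
from h import *
pin()"
```

```text
pin residual,theta,area,px (np.float64(0.3248945441103635), np.float64(0.8800000000000002), np.int32(45), (np.float64(237.2), np.float64(221.1))) tool yaw-pi 1.0408566205445187 z 52.848234364851464 t 11.3 F [-0.1  2.  -0.9]
tool radial 45.1508225069906 tangential back 16.022501493092797
```

Call:
play_rows:
  series:
    - [0.0045,0.0015,-0.0016,0,-0.08,0,0]
    - [0.0045,0.001,-0.0016,0,-0.08,0,0]
    - [0.0045,0.001,-0.0014,0,-0.08,0,0]
    - [0.0045,0,-0.0014,0,-0.08,0,0]
    - [0.0045,0,-0.0014,0,-0.09,0,0]
    - [0.0045,0,-0.0014,0,-0.09,0,0]
    - [0.0045,0,-0.0014,0,-0.09,0,0]

```text
clock: 12.0
position: [564.0, 46.2, 51.3]
ee_rot: [-0.505, 0.48, -0.488, 0.525]
contact_force: [0.5, 1.6, -0.3]
gripper_width: -0.4
```

```bash
python3 -c "
from h import *
pin()"
```

```text
pin residual,theta,area,px (np.float64(0.6188886571937002), np.float64(1.5600000000000003), np.int32(29), (np.float64(250.1), np.float64(218.7))) tool yaw-pi 1.6346832526922146 z 51.28607562442941 t 12.05 F [ 0.6  0.5 -0.9]
tool radial 43.40004948257306 tangential back 16.168385526519376
```

Call:
play_rows:
  series:
    - [0.0045,0.001,-0.0012,0,-0.08,0,0]
    - [0.0045,0,-0.0014,0,-0.08,0,0]
    - [0.0045,0,-0.0014,0,-0.08,0,0]
    - [0.003,0,-0.0005,0,-0.05,0,0]

```text
clock: 12.45
position: [561.4, 32.2, 50.7]
ee_rot: [-0.568, 0.402, -0.411, 0.59]
contact_force: [-6.7, 18.4, 1.0]
gripper_width: -0.1
```

```bash
python3 -c "
from h import *
pin()"
```

```text
pin residual,theta,area,px (np.float64(0.8309247999780183), np.float64(1.8600000000000003), np.int32(17), (np.float64(254.5), np.float64(215.5))) tool yaw-pi 1.9186730788220423 z 50.68621812143162 t 12.5 F [-5.5 15.8  0.3]
tool radial 42.86270864564296 tangential back 16.372172725352698
```

At the hard stop: 18 N and θ≈1.86. I'll back away tangentially (tool -x), then rise.

Call:
play_rows:
  series:
    - [-0.004,0,0,0,0,0,0]
    - [-0.01,0,0,0,0,0,0]
    - [-0.01,-0.01,0,0,0,0,0]
    - [0,-0.03,0,0,0,0,0]
    - [0,-0.04,0,0,0,0,0]
    - [0,-0.04,0,0,0,0,0]
    - [0,-0.04,0,0,0,0,0]
    - [0,0,0,0,0,0,0]
    - [0,0,0,0,0,0,0]

```text
clock: 13.4
position: [546.4, 56.1, 222.2]
ee_rot: [-0.565, 0.404, -0.416, 0.587]
contact_force: [-0.4, -0.2, -1.0]
gripper_width: 0.1
```

```bash
python3 -c "
from h import *
g=pin()
im=g['color'][:,:,::-1]; u=w2p(g,[[545,0,30]])[0].astype(int)
cv2.imwrite('pics/c6.png',cv2.resize(im[u[1]-76:u[1]+76,u[0]-100:u[0]+100],(800,608-8),interpolation=cv2.INTER_CUBIC))"
```

```text
pin residual,theta,area,px (np.float64(0.6285786944716557), np.float64(1.8600000000000003), np.int32(44), (np.float64(253.3), np.float64(214.8))) tool yaw-pi 1.9047117037296601 z 222.79473441308343 t 13.45 F [1.  0.8 0.7]
tool radial 49.75306099635775 tangential back 43.03643711670723
```

View pics/c6.png

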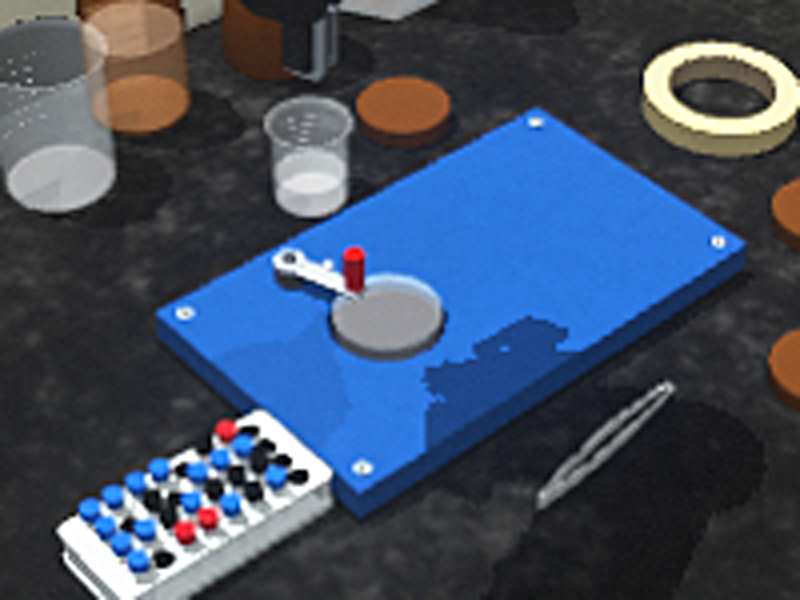

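The dish lies flat in the recess at about (387,315), and the clip points over it with the pin at (353,268). The beaker, rack, tweezers and tape look untouched, and the gripper is clear.

```bash
python3 -c "
from bench import *
print(job_done())"
```

```text
the job is handed in; nothing more can be done
None
```

The dish is in the recess and the clip is swung over it. I handed the job in at about 13.5 s of the 51 s; `job_done` gave no verdict.

- **Dish:** I pushed it along the base with both fingertips, set about 40 mm apart, until it dropped into the recess. In the last picture it lies flat there. I judged that by eye from the thinner visible side and the level top. I did not measure its final centre offset or tilt.
- **Clip:** I pushed the red pin round with the shut fingers until the force rose to about 18–20 N at the hard stop. After I backed off, the image gave a clip angle of about 1.86 rad, against a stop of 1.88 and a required 1.7.
- **Surroundings:** The gripper was about 220 mm up and touching nothing at hand-in. The beaker, rack, tape and tweezers looked unmoved in the last picture.
- **Disagreement:** The scene camera placed the recess about 4–5 mm further along y than the top camera did. The top camera's value matched the base's stated geometry, so I used that one, and the dish dropped in.

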